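# Press a spectroscopy pellet: four clicks on the press lever, held

### The job

Start the pressing of a pellet in the hand press: stand the steel die upright in the round nest of the press's slide, push the slide fully home under the ram, then pull the lever down until it has clicked four times, each click being felt in the hand, and never a fifth. The lever springs back up if let go, so finish while still holding it down, steady at the fourth click with the ram bearing on the die. Leave the mortar, jar, tin and flask alone.

Things in the scene. Friction and masses are not known exactly. Their poses are not given: they have to be found in the camera images.
- press: Grey cast hand press, screwed to the bench, 245 mm high: base plate 190 (x) by 280 (y) by 22 mm, a C-frame with its column at the back (+x) and a head 54 mm wide (y), z 165 to 245 mm, whose front face is at x = -34 mm. Origin on the bench straight below the ram axis; +x points to the back, away from the operator, +y along the slide to the loading side, z up. The lever is on the -y side.
- die: Steel pellet die, loose, standing upright on the bench: a cylinder 38 mm across and 40 mm high with a plunger 15 mm across on top of it, 50 mm high in all, 0.36 kg. Origin at the centre of its underside, z up. Grip it by the 38 mm cylinder.
- nest (a point): Centre of the floor of the round nest in the aluminium block on the slide: 42 mm across, 8 mm deep, the block 64 mm square; the floor is 34 mm above the bench. Frame like the press. In line with the ram when the slide is home.
- slide_knob (a point): Pinch point of the upright black knob at the outer end of the slide: stem 16 mm across under a head 24 mm across and 10 mm high, top 78 mm above the bench, its plate top 30 mm above the bench; the point is on the knob's axis 60 mm above the bench and 90 mm in the press's +y direction from the nest.
- die_slide (a joint): Travel of the slide in m: 0 is fully out at the loading side, 0.130 is fully home against its stop with the nest under the ram; it grows towards the press's -y. Stiff (about 3 N) and stays where it is left. With the lever up the die passes 6 mm under the ram nose.
- ram_nose: Sprung steel nose of the ram, 16 mm across, over the slide's home place; its tip is 90 mm above the bench when the lever is up. Lever and ram are geared together, 20 mm of ram for each rad of lever; the nose meets the seated die after 0.3 rad of lever, then gives way against its spring with up to about 22 N.
- lever: Press lever: steel rod 140 mm long with a black crossways grip on its end, and a disc with seven pin teeth at its hub. Origin on the shaft axis in the rod's plane; turns about the press's y axis. At rest the rod points to the front (press -x), 0.945 rad above level; four clicks bring it about level. A spring throws it back up when let go: the clicks do not hold it.
- lever_grip (a point): Middle of the lever's grip: a bar 24 mm across and 88 mm long, level, along the press's y axis, free all round; the rod meets its +y end, 56 mm from this point. 313 mm above the bench at rest. Closed fingertips can press it down from above. The load there is 6 to 8 N before the teeth; over each tooth it builds up to a peak of 10 to 18 N, then falls by 4 to 12 N within some 8 mm: the click.
- lever_pivot (a point): Point on the shaft axis beside the middle of the grip, 200 mm above the bench; lever_grip moves on a 140 mm circle about it, in the press's x-z plane. Frame like the press. Each click comes as the roller passes a tooth's crest or up to 0.04 rad of lever beyond; hold the lever about 0.07 rad beyond the crest, in the middle of the notch.
- pawl_plate: Dark plate clamped on the shaft, with the sprung click roller; its setting differs by up to 0.1 rad each way. First tooth crest after 0.32 to 0.52 rad of lever, then every 0.15 rad (21 mm at the grip). Origin on the shaft axis; its -x axis points where the rod lies in the middle of the fourth notch: there lever_grip has z = 0 in this frame; crest four is at z = +10 mm, crest five at -10 mm.
- mortar: White porcelain mortar with a pestle in it, 100 mm across and 45 mm high (pestle to 88 mm). Bystander. Origin under its centre.
- jar: Amber glass jar with a white lid, 52 mm across and 75 mm high. Bystander. Origin under its centre.
- solvent_tin: Round metal solvent tin, 97 mm across and 168 mm high. Bystander. Origin under its centre.
- flask: Round-bottomed glass flask on a cork ring, 94 mm across and 138 mm high. Bystander. Origin under its centre.
Mind the look-alikes: they are no part of the job. Several things have the shape of the die; the one meant has the colours described above.

How it is judged (in metres and radians):
On the way, in this order (a step that is already met when the one before it is completed fails the run):
1. the die stands in the nest, with the slide still out (horizontal distance between die and nest below 0.005 m and z of die in the frame of nest between -0.005 and 0.004 m and angle between die's own z axis and vertical below 0.1 rad and value of joint die_slide below 0.06 m), for 0.2 s.
2. the slide is home with the die in the nest (horizontal distance between die and nest below 0.005 m and z of die in the frame of nest between -0.005 and 0.004 m and angle between die's own z axis and vertical below 0.1 rad and value of joint die_slide above 0.126 m), for 0.2 s.
3. the lever is held at the fourth click, the ram on the die (all of step 2 and z of lever_grip in the frame of pawl_plate between -0.009 and 0.009 m and contact force between ram_nose and die above 6 N), for 0.5 s.
At the end, for the whole second after the job is handed in: The die stands upright in the nest (within 5 mm, 0.1 rad), the slide is within 4 mm of home, the lever is past the fourth click and short of the fifth (grip within 9 mm of the notch's middle), held still by the fingers (over 1 N), and the ram bears on the die (over 6 N) (all of step 3 and contact force between the fingers and lever above 1 N and angular speed of lever below 0.15 rad/s); the arm keeps its last pose, push and grip.
It fails at once if the lever goes over the fifth click (z of lever_grip in the frame of pawl_plate below -0.0125 m).
It fails at once if the die is tipped over (angle between die's own z axis and vertical above 0.6 rad).
It fails at once if the mortar, jar, tin or flask is shifted by more than 20 mm (distance of any of mortar, jar, solvent_tin, flask from where it was at the start of the episode above 0.02 m).
It also fails if it takes over 72 s, if anything falls off the work surface, if the arm or the gripper's body presses on something with over 40 N, if the wrist force passes 120 N, or if a joint passes its speed limit or range.

### The arm

A 7-joint arm with a two-finger parallel gripper is mounted at the origin on the work surface. World frame = base frame: x ahead of the robot, y to its left, z up, the work surface at z = 0. Lengths are in mm, angles in degrees, forces in N, time in s.
With the tool pointing down it reaches from about 425 to 925 mm from the base axis. Payload 6.8 kg.
Tool frame: the origin (TCP) lies on the mounting face of the last link; the fingertips stand 173 mm ahead of it and the grasp point (between the pads) lies 155 mm ahead of it; z points along the fingers, y is the line along which they close (so a half turn about z gives the same grasp; the last joint's range is limited). The gripper opens to 85 mm and grips with 20 to 120 N. Pads are 22 mm wide; open, the fingers measure 114 mm over their backs; the gripper's body (76 mm by 85 mm) begins 54 mm behind the grasp point. The pads swing forward as they close: fully open they stand 13 mm farther back than shut.
Start: joints at [59.41, 27.33, 1.283, 89.118, -0.659, 63.558, -4.761], TCP at [278.815, -614.739, 404.708] pointing down, gripper open.
Joint ranges: [-169.35, 169.35], [-19.33, 120.38], [-80.79, 83.38], [13.8, 139.57], [-78.32, 258.32], [9.67, 109.79], [-169.56, 169.56]. Speed limits (degrees/s): [136.94, 136.94, 180, 180, 180, 180, 180].

### API

Orientations are given as a 3x3 rotation matrix whose columns are the frame's x, y, z axes.
In Python, from workcell import env, effector, planner, sensors, camera, sign_off gives the robot as it stands. Calls block until the motion is done:
- env.move_pose(position, orientation): joint-space move of the TCP to a pose.
- env.move_straight(position, velocity=150, attitude=None, until_force=None): straight line of the TCP; attitude=None keeps the orientation; velocity is the mean speed in mm/s. With until_force (N) it stops when the force on the tool has changed by that much, and returns True; else False.
- env.move_j(angles): joint-space move.
- effector.gripper_to(opening, strength=None): finger opening in mm; strength is the grip in N (None keeps the last); returns when the fingers have stopped.
- env.wait(seconds).
- planner.ik(position, orientation): joint angles nearest the present ones, or None.
- sensors.observe(): the state.
- camera(name): name is "scene" or "top" or "wrist"; returns a dict with "color" (400x640x3 uint8, red, green, blue), "range_z" (400x640 float32, mm along the optical axis (not along the pixel's ray), 0 where there is no reading), "fx", "fy", "cx", "cy" (pixels), "R" (3x3) and "t" (3): a world point X has camera coordinates R X + t. Camera axes: x right, y down, z forward; pixel columns grow to the right and rows downward; lengths in mm; the calibration is good to about 2 mm. A picture is of the moment at which its call begins.
A pose or a line that the arm cannot do raises env.Unreachable and nothing moves.
- sign_off(): hands the job in; it is judged then, once.
The state is a dict: "t": time; "q": joint angles; "qvel": joint speeds; "joint_torque": joint torques, N m; "ee_pos": TCP position; "tcp_rot": TCP orientation; "contact_force": force on the tool from outside, world axes, zero at the start; "wrist_torque": the same for the moment, N m; "width": finger opening in mm; "grip_force": force on a finger pad.
Only numpy, scipy, OpenCV 4.12 (cv2) and the standard library are available. Lean on these libraries where they do the work, as an engineer would, in place of code of your own. Each camera call takes 0.05 s, during which the arm holds its last target. There are 200 camera calls.

## Working session

There is one attempt and no reset: what is moved stays moved. The work goes in short steps, each a Python script; the robot and the scene stay as the last script left them, time stands still between calls to the robot, and variables do not carry over. Pictures are saved under pics/ and viewed, at most 10 in all, crops included, and the job is handed in when it is done.

```bash
ls; mkdir -p pics
python3 - <<'E'
from workcell import env,effector,planner,sensors,camera
import cv2,numpy as np,pickle
o=sensors.observe();print(o['t'],o['ee_pos'],o['tcp_rot'],o['contact_force'])
d={}
for n in ("scene","top"):
    c=camera(n);d[n]=c;cv2.imwrite(f'pics/{n}1.png',c['color'][:,:,::-1]);print(n,c['R'],c['t'],c['fx'],c['cx'])
pickle.dump(d,open('d1.pkl','wb'))
E
```

```text
pics
0.0 [ 278.70147195 -614.46611501  403.72744728] [[ 9.10694077e-01  4.13080544e-01 -8.73318256e-04]
 [ 4.13081446e-01 -9.10692663e-01  1.60999893e-03]
 [-1.30265295e-04 -1.82696806e-03 -9.99998323e-01]] [0.25531744 0.05394746 0.10422744]
scene [[-0.76330115  0.64569516 -0.02119225]
 [ 0.4383135   0.49349128 -0.75123074]
 [-0.47460786 -0.58270414 -0.65969937]] [ 471.58813476 -104.32929205 1457.45559746] 386.709960594517 309.92088678789764
top [[ 3.15484693e-04 -9.99992519e-01 -3.85509235e-03]
 [-9.96056756e-01  2.77768032e-05 -8.87183041e-02]
 [ 8.87177475e-02  3.86788005e-03 -9.96049296e-01]] [  -5.71288406  590.26738131 1288.19833727] 374.83004508087595 323.39139018704594
```

View pics/scene1.png

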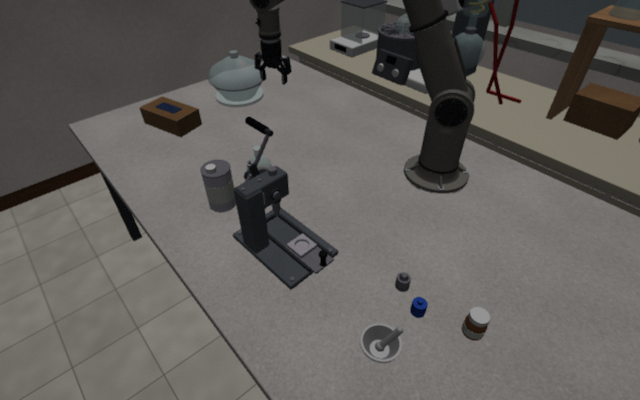

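View pics/top1.png

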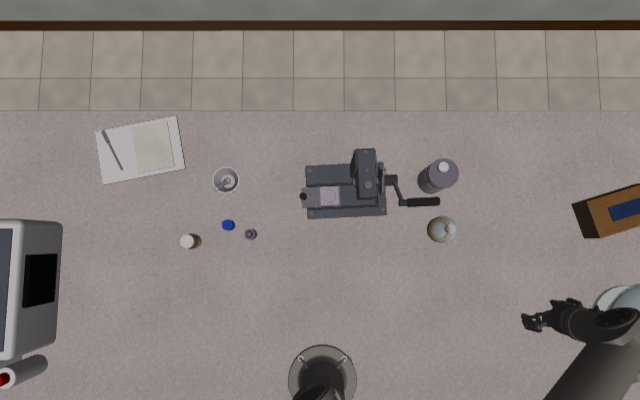

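The scene view shows the grey die at (403,282), a blue look-alike at (419,307), the nest at (302,245), the knob at (323,258) and the grip at (259,126). In the top view the die is at (251,235), the nest at (330,196), the knob at (303,196) and the grip at (422,202), with the flask (443,229) and tin (438,176) next to it.

```bash
cat > h.py <<'E'
import numpy as np,cv2
def cloud(c):
    v,u=np.mgrid[0:400,0:640];z=c['range_z'].astype(float)
    P=np.stack([(u-c['cx'])/c['fx']*z,(v-c['cy'])/c['fy']*z,z],-1)
    W=(P-c['t'])@c['R'];W[z<=0]=np.nan
    return W
E
python3 - <<'E'
from h import *;import pickle
d=pickle.load(open('d1.pkl','rb'))
def S(W,m,n):
    p=W[m];print(n,len(p),'mean',p.mean(0).round(1),'min',p.min(0).round(1),'max',p.max(0).round(1));return p
def box(u0,u1,v0,v1):
    m=np.zeros((400,640),bool);m[v0:v1,u0:u1]=1;return m
W=cloud(d['top']);Z=W[...,2]
for n,b,z0,z1 in [('bench',(200,210,300,310),-20,20),('die top',(240,262,225,246),44,60),('die',(240,262,225,246),30,44),('blue',(218,240,215,235),20,60),('knob',(292,315,185,208),65,90),('block',(312,345,180,210),37,48),('grip',(400,445,190,212),280,340),('flask',(425,460,213,246),20,160),('tin',(415,462,155,200),150,190),('head',(340,392,140,205),230,260)]:
    m=box(*b)&(Z>z0)&(Z<z1);
    if m.any():p=S(W,m,n)
    if n in('block','head','grip'):
        r=cv2.minAreaRect(p[:,:2].astype(np.float32));print('   rect',r)
m=box(295,395,150,225)&(Z>14)&(Z<28);p=S(W,m,'base');print(cv2.minAreaRect(p[:,:2].astype(np.float32)))
W=cloud(d['scene']);Z=W[...,2]
for n,b,z0,z1 in [('die top',(390,415,265,295),44,60),('die',(390,415,265,295),5,44),('knob',(312,335,245,270),65,90),('block',(285,320,230,258),37,48),('grip',(240,280,112,140),280,340)]:
    m=box(*b)&(Z>z0)&(Z<z1)
    if m.any():p=S(W,m,n)
    if n in('block','grip'): print(cv2.minAreaRect(p[:,:2].astype(np.float32)))
m=box(225,345,200,290)&(Z>14)&(Z<28);p=S(W,m,'base');print(cv2.minAreaRect(p[:,:2].astype(np.float32)))
E
```

```text
bench 100 mean [249.7 410.2   0.9] min [233.3 392.9  -5.9] max [265.8 427.6   7.3]
die top 22 mean [495.6 249.   49. ] min [484.7 235.9  44. ] max [505.3 260.7  55.4]
die 74 mean [498.  248.5  39.8] min [481.3 230.8  30.5] max [515.9 268.2  43.9]
blue 107 mean [529.1 326.1  40.1] min [512.2 309.5  21.5] max [547.2 346.2  52.7]
knob 36 mean [624.8  63.7  78.7] min [615.6  53.1  73.2] max [636.2  73.4  82.8]
block 260 mean [630.2 -23.9  41.8] min [585.3 -60.2  37. ] max [673.   34.   47.9]
   rect ((629.1705322265625, -13.119102478027344), (94.09392547607422, 87.78872680664062), 89.95428466796875)
grip 345 mean [ 579.9 -267.   321.6] min [ 566.7 -321.6  282. ] max [ 606.9 -214.4  330.1]
   rect ((582.3250122070312, -268.9117736816406), (107.0150146484375, 38.16389083862305), 83.30894470214844)
flask 640 mean [ 511.6 -401.1   86. ] min [ 467.9 -456.2   20.1] max [ 560.4 -364.9  142.9]
tin 561 mean [ 689.4 -386.7  155.1] min [ 642.2 -436.4  150. ] max [ 736.7 -339.7  173.9]
head 979 mean [ 676.1 -134.6  244.1] min [ 600.6 -186.3  230.1] max [749.1 -97.6 259.9]
   rect ((676.9903564453125
[... 379 characters left out ...]
 29.8] min [481.8 234.3   5.4] max [520.  271.6  43. ]
knob 56 mean [629.9  70.   75. ] min [617.1  57.3  66.6] max [639.   79.5  79.5]
block 252 mean [633.4 -21.   40.3] min [599.1 -55.4  37. ] max [678.1  10.6  44.1]
((638.9419555664062, -22.26140594482422), (77.9666519165039, 66.26455688476562), 2.1867570877075195)
grip 249 mean [ 587.2 -255.8  316.3] min [ 572.6 -319.7  296. ] max [ 597.1 -207.2  325.6]
((584.8903198242188, -263.42974853515625), (24.440628051757812, 112.5040512084961), 0.08481140434741974)
base 2587 mean [665.7 -59.8  20.9] min [ 554.6 -352.3   14. ] max [756.8  78.   28. ]
((658.3814086914062, -136.96533203125), (191.01136779785156, 430.68310546875), 2.8849902153015137)
```

```bash
cat >> h.py <<'E'
from workcell import env,effector,planner,sensors,camera,sign_off
YAW=np.radians(2.95)
PX=np.array([np.cos(YAW),np.sin(YAW),0]);PY=np.array([-np.sin(YAW),np.cos(YAW),0]);Zu=np.array([0,0,1.])
# tool y along press x, tool z down
def ROT(yax): 
    y=yax/np.linalg.norm(yax);z=-Zu;return np.stack([np.cross(y,z),y,z],1)
RX=ROT(-PX) # fingers close along press x (tool x = +y)
E
python3 - <<'E'
from h import *;import pickle
o=sensors.observe();p=o['ee_pos']
for R,n in((ROT(PX),'+'),(ROT(-PX),'-'),(ROT(PY),'y+'),(ROT(-PY),'y-')):
    for q in ((600,-60,560),(498,249,350),(632,-23,214),(627,67,215),(545,-270,420)):
        s=planner.ik(q,R);print(n,q,None if s is None else np.round(s))
env.move_straight(p+[0,0,170],velocity=300)
best=None
for R in (ROT(PX),ROT(-PX)):
    s=planner.ik((600,-60,560),R)
    if s is None: continue
    if best is None or abs(s[6])<abs(best[0]): best=(s[6],R)
R=best[1];print(R)
env.move_pose((590,-60,560),R);d={}
env.wait(.2);d['press']=camera('wrist')
env.move_pose((480,230,380),R);env.wait(.2);d['die']=camera('wrist')
pickle.dump(d,open('d2.pkl','wb'))
for n in d: cv2.imwrite(f'pics/w_{n}.png',d[n]['color'][:,:,::-1])
o=sensors.observe();print(o['t'],o['ee_pos'],o['q'])
E
```

```text
+ (600, -60, 560) [ 22.  17. -29.  86.   9.  79.  -5.]
+ (498, 249, 350) [ 13.  32. -61. 106.  32.  61. -58.]
+ (632, -23, 214) [ 17.  39. -29. 101.  25.  46. -21.]
+ (627, 67, 215) [ 10.  39. -30. 102.  26.  46. -30.]
+ (545, -270, 420) [ 36.  22. -20.  97.   8.  63.  16.]
- (600, -60, 560) [ -49.   28.   74.   90.  -28.   82. -151.]
- (498, 249, 350) [ 16.  36. -68. 106.  37.  64. 118.]
- (632, -23, 214) [ -46.   64.   72.  106.  -68.   67. -126.]
- (627, 67, 215) [ -55.   64.   72.  106.  -68.   67. -134.]
- (545, -270, 420) [   9.   20.   14.   98.   -6.   62. -151.]
y+ (600, -60, 560) [ 31.  19. -41.  85.  13.  80.  82.]
y+ (498, 249, 350) [ 16.  36. -68. 106.  37.  65.  28.]
y+ (632, -23, 214) [ 23.  42. -38. 101.  33.  49.  63.]
y+ (627, 67, 215) [ 19.  43. -43. 101.  37.  51.  52.]
y+ (545, -270, 420) [ 48.  25. -37.  96.  16.  65. 100.]
y- (600, -60, 560) [ 13.  16. -16.  86.   4.  79. -91.]
y- (498, 249, 350) [   0.   25.  -42.  106.   20.   56. -138.]
y- (632, -23, 214) [  2.  36.  -8. 102.   7.  42. -97.]
y- (627, 67, 215) [  -3.   36.  -12.  102.   11.   42. -108.]
y- (545, -270, 420) [ 23.  20.  -3.  98.   1.  62. -68.]
[[-0.05146447  0.99867483 -0.        ]
 [ 0.99867483  0.05146447 -0.        ]
 [ 0.          0.         -1.        ]]
4.925 [480.59083537 229.35896219 380.30675576] [  1.42285028  20.30020685 -41.11739431 107.95949581  15.73217303
  57.43502871 -43.63574703]
```

View pics/w_press.png

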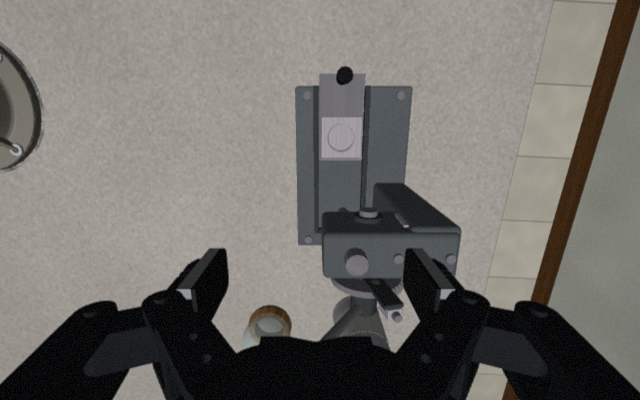

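View pics/w_die.png

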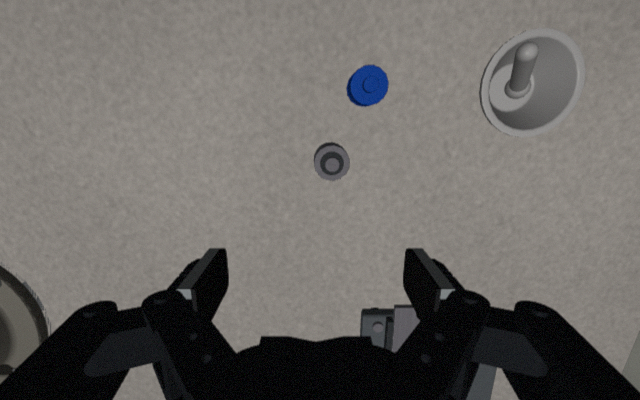

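Wrist view 1: the knob top is at (345,75), the nest circle at (341,138), and the base plate corners at (296,87) and (411,86). Wrist view 2: the die plunger is at (332,164), with the blue look-alike at (368,85).

```bash
cat >> h.py <<'E'
def onz(c,u,v,z):
    r=c['R'].T@np.array([(u-c['cx'])/c['fx'],(v-c['cy'])/c['fy'],1.]);o=-c['R'].T@c['t']
    return o+r*(z-o[2])/r[2]
E
python3 - <<'E'
from h import *;import pickle
d=pickle.load(open('d2.pkl','rb'));c=d['press'];print(c['fx'])
for n,u,v,z in [('knob',345,75,78),('nest',341,138,42),('b1',296,87,22),('b2',411,86,22),('b3',300,244,22)]: print(n,onz(c,u,v,z).round(1))
W=cloud(c);Z=W[...,2]
m=np.zeros(Z.shape,bool);m[60:95,330:360]=1;m&=(Z>68)&(Z<90);print('knob cloud',m.sum(),W[m].mean(0).round(1),(W[m].min(0)+W[m].max(0))/2)
g=cv2.cvtColor(c['color'],cv2.COLOR_RGB2GRAY);
m=np.zeros(Z.shape,np.uint8);m[105:170,310:372]=1;m&=(g>165)
r=cv2.minAreaRect(np.argwhere(m)[:,::-1].astype(np.float32));print('block px',r,onz(c,*r[0],42).round(1))
c=d['die']
print('plunger',onz(c,332,164,50).round(1))
W=cloud(c);Z=W[...,2];m=np.zeros(Z.shape,bool);m[135:190,305:360]=1
for a,b in((35,44),(46,56)):
  k=m&(Z>a)&(Z<b);print('die',k.sum(),W[k].mean(0).round(1),(W[k].min(0)+W[k].max(0))/2)
big=cv2.resize(c['color'][130:195,300:365,::-1],None,fx=6,fy=6,interpolation=cv2.INTER_CUBIC)
b2=cv2.resize(d['press']['color'][55:175,300:380,::-1],None,fx=4,fy=4,interpolation=cv2.INTER_CUBIC)
im=np.zeros((480,720,3),np.uint8);im[:390,:390]=big;im[:480,395:715]=b2;cv2.imwrite('pics/crop.png',im)
E
```

```text
296.350332505461
knob [626.1  65.7  78. ]
nest [630.1 -24.4  42. ]
b1 [553.7  50.8  22. ]
b2 [738.1  61.6  22. ]
b3 [ 570.1 -222.9   22. ]
knob cloud 238 [625.2  66.4  77.9] [625.60400794  66.47711636  75.06029714]
block px ((322.0, 156.0), (0.0, 0.0), 0.0) [601.1 -54.9  42. ]
plunger [497.3 252.3  50. ]
die 819 [497.1 253.1  40.6] [497.38819204 252.34151406  39.17057712]
die 168 [497.  252.5  50.4] [497.31813577 252.21230811  49.2477844 ]
```

View pics/crop.png

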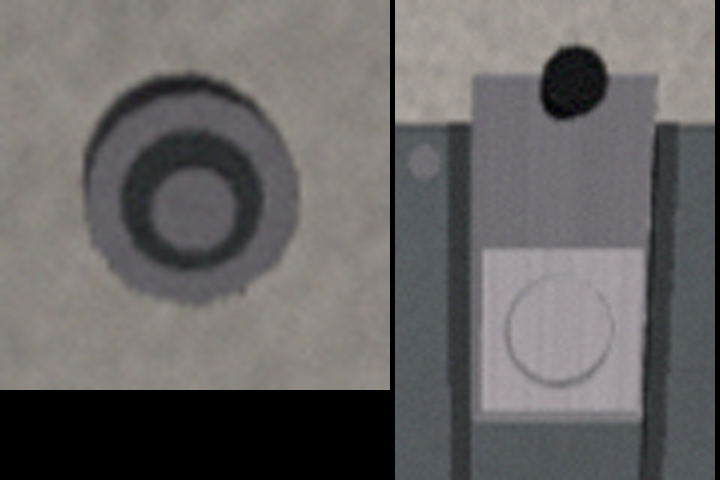

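```bash
sed -i 's/radians(2.95)/radians(3.1)/' h.py
python3 - <<'E'
from h import *;import pickle
R=ROT(PX);env.move_pose((497.3,252.3,290),R)
env.move_straight((497.3,252.3,183),velocity=120,until_force=8)
o=sensors.observe();print(o['ee_pos'])
effector.gripper_to(30,40);o=sensors.observe();print(o['width'],o['grip_force'],o['ee_pos'])
env.move_straight((497.3,252.3,290),velocity=200)
env.wait(.2);o=sensors.observe();c=camera('wrist');pickle.dump((c,o),open('d3.pkl','wb'))
cv2.imwrite('pics/grasp.png',c['color'][:,:,::-1]);print(o['t'],o['ee_pos'],o['tcp_rot'],o['width'],o['contact_force'])
E
```

```text
[497.62391911 252.58508161 183.75718632]
37.13592368465113 39.93617534637451 [497.39187359 252.40188326 183.48361279]
7.825 [496.80947748 251.91079448 288.39212582] [[-0.05427739  0.9985223  -0.00268083]
 [ 0.99852533  0.0542743  -0.00121288]
 [-0.00106559 -0.0027427  -0.99999567]] 36.91591964967657 [ 0.37605711  0.75136594 -3.85511248]
```

View pics/grasp.png

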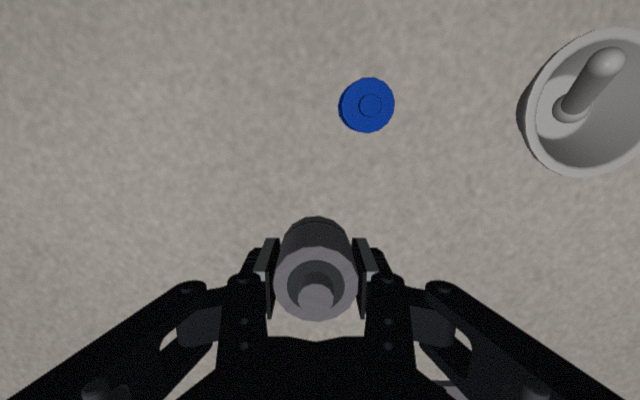

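The die is held, with its plunger top at about (316,296) and the centre of the cylinder's top rim at (315,284).

Run:
```python
from h import *;import pickle
c,o=pickle.load(open('d3.pkl','rb'))
print(onz(c,316,297,154.9),onz(c,315,284,144.9),o['ee_pos'])
W=cloud(c);Z=W[...,2];m=np.zeros(Z.shape,bool);m[240:325,270:362]=1
for a,b in((141,148.5),(151,160)):
  k=m&(Z>a)&(Z<b);p=W[k];print(k.sum(),p.mean(0),(p.min(0)+p.max(0))/2,np.ptp(p,axis=0))
p=m&(Z>151)&(Z<160);print(np.argwhere(p).mean(0))
```

```text
[497.01165212 251.98613056 154.9       ] [496.59682917 251.63148312 144.9       ] [496.80947748 251.91079448 288.39212582]
4434 [496.57806119 254.89897114 145.32289438] [496.17565447 251.64594165 144.74960773] [39.50044484 38.38061189  7.49798055]
1199 [496.66982017 252.27353292 154.6941671 ] [497.03266918 252.04634687 153.92462109] [38.25471367 23.43114812  5.84773275]
[295.97831526 315.19266055]
```

Run:
```python
from h import *
R=ROT(PX);N=np.array([630.3,-23.9,0])
env.move_straight(N+[0,0,290],velocity=250,attitude=R)
env.move_straight(N+[0,0,230],velocity=100,attitude=R);env.wait(.2)
o=sensors.observe();print(o['ee_pos'],o['contact_force'])
e=(N-o['ee_pos'])*[1,1,0];N=N+e*1.0
f=env.move_straight(N+[0,0,217],velocity=25,attitude=R,until_force=6);env.wait(.2)
o=sensors.observe();print(f,o['t'],o['ee_pos'],o['contact_force'],o['wrist_torque'])
```

```text
[630.63966571 -23.84891272 230.80897102] [ 0.06782207 -0.33526568 -4.12387069]
True 10.9 [629.83094127 -23.9988477  217.54754457] [-1.16400094 -0.59676464  4.21746813] [-0.0411624   0.11792837  0.03793781]
```

Run:
```python
from h import *
R=ROT(PX)
effector.gripper_to(65);p=sensors.observe()['ee_pos']
env.move_straight(p+[0,0,85],velocity=150,attitude=R)
K=np.array([625.9,66.2,0])
env.move_straight(K+[-0,-90,303],velocity=200,attitude=R);env.wait(.15)
c=camera('wrist');W=cloud(c);d=np.hypot(W[...,0]-630.3,W[...,1]+23.9);Z=W[...,2]
for a,b in((70,77.5),(80,90)):
    k=(d<35)&(Z>a)&(Z<b);q=W[k];print(k.sum(),q.mean(0),(q.min(0)+q.max(0))/2 if len(q) else 0)
cv2.imwrite('pics/seated.png',c['color'][:,:,::-1])
env.move_straight(K+[0,0,303],velocity=200,attitude=R)
f=env.move_straight(K+[0,0,215],velocity=120,attitude=R,until_force=8)
effector.gripper_to(8,50)
o=sensors.observe();print(f,o['t'],o['ee_pos'],o['width'],o['contact_force'])
```

```text
1690 [629.84587455 -22.30025501  74.54236357] [629.97632166 -23.91400603  73.73493555]
375 [629.85938982 -23.42406733  84.23558678] [630.09395701 -23.95691022  83.02415142]
False 14.4083 [625.37374962  66.30983014 215.76661315] 21.605847150863916 [-3.94498128 -0.663337    8.42446217]
```

View pics/seated.png

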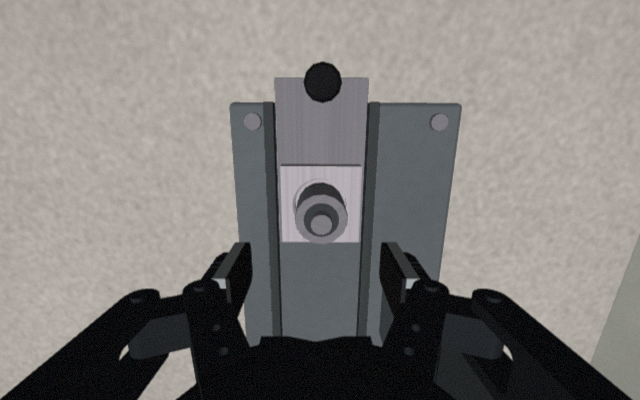

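The die is upright in the nest: its plunger is at (320,222) and its top height of 84 mm matches. Now I'll push the slide.

Run:
```python
from h import *
R=ROT(PX);K=np.array([625.9,66.2,215.5])
f=env.move_straight(K-PY*122,velocity=80,attitude=R,until_force=25);o=sensors.observe();print(f,o['ee_pos'],o['contact_force'])
f=env.move_straight(K-PY*138,velocity=25,attitude=R,until_force=14);env.wait(.2)
o=sensors.observe();print(f,o['t'],o['ee_pos'],o['contact_force'],o['width'],(o['ee_pos']-K)@PY)
```

```text
True [630.97682671 -45.09971054 215.834399  ] [0.13180576 1.09635595 3.99958105]
True 16.4667 [631.03379679 -45.69131932 215.79615038] [-0.82727655  0.74457307  6.1167463 ] 21.721991465420157 -112.00521507332654
```

Run:
```python
from h import *
import pickle
o=sensors.observe();print(o['q'].round(1) if hasattr(o['q'],'round') else o['q'],o['joint_torque'])
c=camera('scene');w=camera('wrist')
a=cv2.resize(c['color'][60:300,200:460,::-1],(520,480),interpolation=cv2.INTER_CUBIC)
pickle.dump((c,w),open('d4.pkl','wb'))
b=w['color'][40:400,180:460,::-1]
im=np.zeros((480,800,3),np.uint8);im[:,:520]=a;im[:360,520:]=b;cv2.imwrite('pics/stuck.png',im)
```

```text
[ 22.   40.1 -32.5 101.   26.9  47.  -19.6] [  0.18618329 -58.27386618  -8.25192511 -18.91100407   0.21050222
  -0.14703016   0.14068373]
```

View pics/stuck.png

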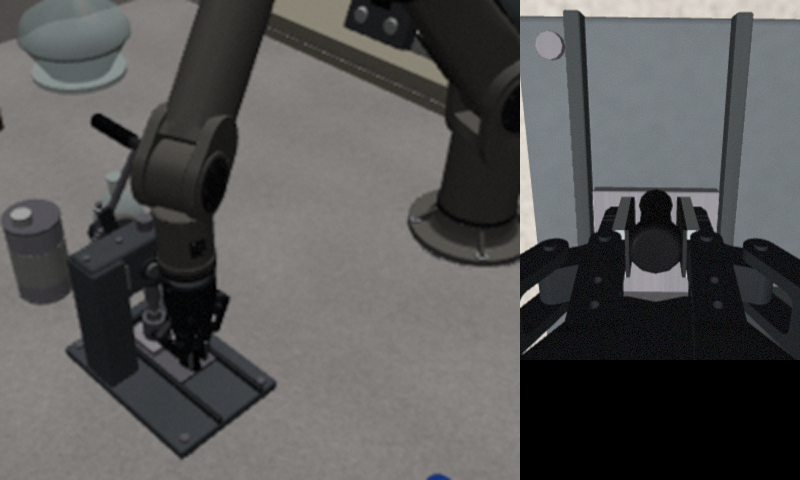

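Run:
```python
from h import *
R=ROT(PX);K=np.array([625.9,66.2,215.5])
for s in (113,115,117,119,121,123):
    p=K-PY*s;p[0]+=0
    f=env.move_straight(p,velocity=20,attitude=R,until_force=18)
    o=sensors.observe();print(s,f,round(o['t'],2),((o['ee_pos']-K)@PY).round(2),((o['ee_pos']-K)@PX).round(2),o['contact_force'].round(1),o['wrist_torque'].round(2),o['width'].round(1),np.round(o['joint_torque'],1))
    if abs(o['contact_force'][1])>15: break
```

```text
Traceback (most recent call last):
AttributeError: 'float' object has no attribute 'round'
```

Run:
```python
from h import *
R=ROT(PX);K=np.array([625.9,66.2,215.5])
for s in (115,117,119,121,123):
    p=K-PY*s
    f=env.move_straight(p,velocity=20,attitude=R,until_force=18)
    o=sensors.observe();print(s,f,round(o['t'],2),((o['ee_pos']-K)@PY).round(2),((o['ee_pos']-K)@PX).round(2),np.round(o['contact_force'],1),np.round(o['wrist_torque'],2),round(o['width'],1),np.round(o['joint_torque'],1))
    if abs(o['contact_force'][1])>15: break
```

```text
115 False 17.07 -110.56 -0.8 [-5.6 10.1  7. ] [ 1.9   1.23 -0.07] 21.7 [  6.  -58.7  -2.2 -22.2   2.5  -0.4   0.1]
117 False 17.32 -110.93 -0.8 [-6.2 13.3  7.2] [ 2.66  1.3  -0.09] 21.7 [  8.3 -59.2  -0.  -22.7   3.3  -0.1   0.1]
119 False 17.57 -111.31 -0.83 [-6.  17.5  7.9] [ 3.29  1.33 -0.08] 21.8 [ 10.6 -59.8   2.1 -23.3   4.1   0.2   0.1]
```

Run:
```python
from h import *;import pickle
c=pickle.load(open('d2.pkl','rb'))['press']
A=np.array([630.3,-23.9,0])
for u,v in((325,212),(325,278)):
    p=onz(c,u,v,245);print(p,(p-A)@PX,(p-A)@PY)
W=cloud(c);m=np.abs(W[...,2]-245)<5;m[:, :315]=0;m[285:]=0;m[:200]=0;p=W[m]-A
y=p@PY;x=p@PX;print(len(p),np.percentile(y,[0,1,5,50,95,99,100]),np.percentile(x,[0,1,50,99,100]))
D=pickle.load(open('d1.pkl','rb'))
for n in D:
    W=cloud(D[n]);q=W-A;xx=q@PX;yy=q@PY
    m=(np.abs(W[...,2]-245)<5)&(xx>-25)&(xx<40)&(np.abs(yy+130)<60);print(n,m.sum(),np.percentile(yy[m],[1,5,50,95,99]))
```

```text
[601.35625771 -84.40951386 245.        ] -32.173670733770535 -58.85572526793016
[ 605.82688885 -159.42507368  245.        ] -31.766334030206163 -134.00327901659043
4583 [-134.76113579 -133.4915288  -129.72938359  -98.73741211  -83.16434513
  -81.90808736  -79.38406135] [-33.9932811  -32.93353384  30.27579463 107.40673988 110.71323332]
scene 251 [-188.98177587 -150.48892967 -102.38955937  -83.36554308  -81.24983771]
top 365 [-161.13763193 -155.59255885 -112.44176126  -86.71027403  -84.36948668]
```

Run:
```python
from h import *;import pickle
R=ROT(PX)
o=sensors.observe();p=np.array(o['ee_pos']);env.move_straight(p-PY*2,velocity=30,attitude=R)
effector.gripper_to(60)
env.move_straight(p+[0,0,330],velocity=300,attitude=R)
env.move_straight((570,-330,590),velocity=300,attitude=R);env.wait(.2)
w=camera('wrist');pickle.dump(w,open('d5.pkl','wb'));cv2.imwrite('pics/lever.png',w['color'][:,:,::-1])
effector.gripper_to(0)
o=sensors.observe();print(o['t'],o['ee_pos'],o['width'])
A=np.array([630.3,-23.9,0]);W=cloud(w);q=W-A;x=q@PX;y=q@PY;z=W[...,2]
k=(np.abs(x)<9)&(np.abs(y+110)<80);
m=(z>295)&(z<335)&(y<-150)&(y>-330)&(x>-110)&(x<20)
for a in range(-300,-150,10):
    s=m&(y>=a)&(y<a+10)
    if s.sum()>5:
        t=s&(z>np.percentile(z[s],70));print(a,s.sum(),np.percentile(x[s],[2,50,98]).round(1),'ridge',np.median(x[t]).round(1),np.percentile(z[s],[5,95]).round(1))
```

```text
21.5917 [ 569.98571229 -330.03451339  590.03669949] -0.20565613983749942
-300 89 [-74.3 -63.8 -52.4] ridge -63.8 [316.8 325.8]
-290 346 [-75.2 -63.9 -51.6] ridge -63.5 [315.5 326.4]
-280 343 [-74.4 -64.  -52. ] ridge -63.2 [316.9 326.2]
-270 351 [-74.4 -63.4 -52.2] ridge -63.4 [317.6 326.4]
-260 368 [-74.5 -63.6 -51.8] ridge -63.0 [316.9 326.3]
-250 382 [-74.5 -63.7 -52.2] ridge -63.0 [317.8 326.3]
-240 406 [-74.6 -63.6 -51.5] ridge -63.2 [316.4 326.3]
-230 414 [-74.6 -63.4 -52.1] ridge -63.3 [317.6 326.4]
-220 430 [-74.6 -63.6 -51.4] ridge -62.9 [315.9 326.3]
-210 349 [-73.2 -63.6 -52.8] ridge -63.0 [317.1 325.7]
-200 503 [-71.7 -59.4 -43.5] ridge -63.0 [297.8 323.3]
-190 225 [-71.8 -63.1 -47.7] ridge -62.5 [305.  323.4]
```

View pics/lever.png

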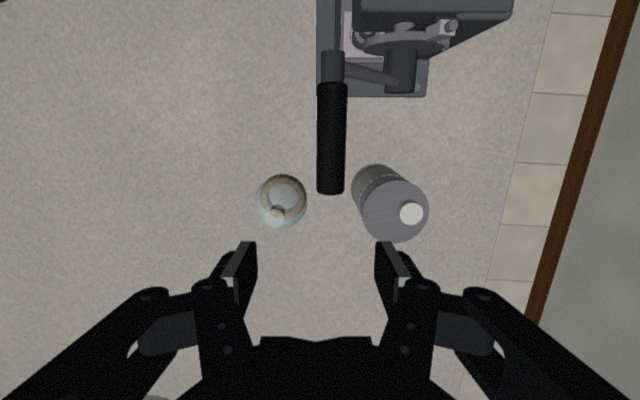

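The closed grip bar runs from (332,85) to (330,192). Its axis is at press x -63.5 and its top is at z 326, which agrees with the stated 313+12. Now I'll press slowly and log the force.

```bash
cat >> h.py <<'E'
A=np.array([630.3,-23.9,0]);PV=A+PX*18.5-PY*249+Zu*200
def tgt(trav):
    th=.945-trav;return PV-PX*140*np.cos(th)+Zu*(140*np.sin(th)+12+173)
def trav(o): # lever travel from measured TCP height
    return .945-np.arcsin(np.clip((o['ee_pos'][2]-385)/140,-1,1))
def run(s,end,fz0,ds=.01,v=30,click=None,log=None):
    R=ROT(PX);L=[] if log is None else log
    while s<end:
        s+=ds;env.move_straight(tgt(s),velocity=v,attitude=R)
        o=sensors.observe();L.append((s,trav(o),o['contact_force'][2]-fz0,o['contact_force'][0],o['t']))
        if click and click(L): break
    return s,L
E
python3 - <<'E'
from h import *;import pickle
R=ROT(PX);p=tgt(0)
env.move_straight(p+[0,0,45],velocity=250,attitude=R);env.wait(.4)
o=sensors.observe();fz=o['contact_force'][2];print(o['t'],fz,o['ee_pos']-p)
env.move_straight(p+[0,0,4],velocity=80,attitude=R);print(sensors.observe()['contact_force'])
s,L=run(-.03,.30,fz)
pickle.dump((s,fz,L),open('log.pkl','wb'))
for l in L: print(*np.round(l,3))
E
```

```text
22.4333 0.5197383105354029 [-0.09259508 -0.54939659 45.31029591]
[-0.72178982  0.41095111  0.78885508]
-0.02 -0.023 -0.688 0.301 23.35
-0.01 -0.011 -1.125 -0.63 23.6
0.0 -0.006 2.831 1.641 23.85
0.01 -0.001 3.815 3.072 24.1
0.02 0.012 4.988 2.714 24.35
0.03 0.021 6.116 2.386 24.6
0.04 0.031 5.082 2.709 24.85
0.05 0.04 6.405 1.846 25.1
0.06 0.05 5.446 2.909 25.35
0.07 0.06 6.266 0.855 25.6
0.08 0.07 6.324 2.059 25.85
0.09 0.079 8.12 1.331 26.1
0.1 0.089 8.225 0.956 26.35
0.11 0.098 9.112 0.605 26.6
0.12 0.108 7.989 0.474 26.85
0.13 0.118 8.647 -0.416 27.1
0.14 0.128 8.867 -1.516 27.35
0.15 0.138 9.269 -1.454 27.6
0.16 0.148 9.89 -2.658 27.85
0.17 0.157 10.261 -1.43 28.1
0.18 0.167 10.076 -2.378 28.35
0.19 0.177 10.663 -3.098 28.6
0.2 0.187 11.275 -3.128 28.85
0.21 0.197 11.201 -3.501 29.1
0.22 0.208 11.765 -4.385 29.35
0.23 0.218 12.333 -3.777 29.6
0.24 0.228 12.492 -4.708 29.85
0.25 0.238 12.243 -5.975 30.1
0.26 0.248 13.465 -4.569 30.35
0.27 0.259 12.562 -6.415 30.6
0.28 0.269 13.302 -6.298 30.85
0.29 0.279 13.226 -6.586 31.1
0.3 0.288 14.743 -7.381 31.35
```

```bash
cat >> h.py <<'E'
_t0=tgt
def tgt(trav): return _t0(trav)-PX*10*trav   # follow the rolling of the bar under the tips
def tang(l):
    th=.945-l[1];return l[2]*np.cos(th)+l[3]*np.sin(th)
E
python3 - <<'E'
from h import *;import pickle
s,fz,L=pickle.load(open('log.pkl','rb'))
s,L=run(s-.01,.56,fz)
pickle.dump((s,fz,L),open('log.pkl','wb'))
for l in L: print(*np.round(l,3),'T',round(tang(l),2))
E
```

```text
0.3 0.288 8.839 -0.602 31.6 T 6.63
0.31 0.297 9.748 -0.931 31.85 T 7.21
0.32 0.304 12.618 -0.102 32.1 T 10.05
0.33 0.311 13.28 -0.189 32.35 T 10.59
0.34 0.318 14.108 -0.331 32.6 T 11.23
0.35 0.329 12.724 -0.983 32.85 T 9.82
0.36 0.338 14.53 -0.305 33.1 T 11.76
0.37 0.345 16.076 -0.842 33.35 T 12.79
0.38 0.361 11.338 -2.45 33.6 T 8.11
0.39 0.378 9.918 -2.718 33.85 T 6.91
0.4 0.392 7.624 -1.61 34.1 T 5.64
0.41 0.402 10.036 -1.32 34.35 T 7.91
0.42 0.413 9.284 -1.471 34.6 T 7.26
0.43 0.423 9.763 -2.336 34.85 T 7.3
0.44 0.431 9.715 -2.897 35.1 T 7.04
0.45 0.439 11.541 -3.259 35.35 T 8.52
0.46 0.448 11.742 -3.026 35.6 T 8.88
0.47 0.455 13.23 -2.521 35.85 T 10.49
0.48 0.465 13.53 -3.29 36.1 T 10.48
0.49 0.472 15.008 -2.137 36.35 T 12.39
0.5 0.485 13.527 -2.53 36.6 T 10.99
0.51 0.494 14.641 -3.51 36.85 T 11.64
0.52 0.502 16.962 -3.792 37.1 T 13.7
0.53 0.516 11.544 -3.724 37.35 T 8.95
0.54 0.531 10.555 -2.946 37.6 T 8.48
0.55 0.545 8.521 -2.673 37.85 T 6.81
0.56 0.554 10.299 -3.459 38.1 T 8.21
```

Click 1 came at 0.35 rad and click 2 at 0.505 rad. I'll continue through the third to the fourth.

Run:
```python
from h import *;import pickle
s,fz,L=pickle.load(open('log.pkl','rb'))
def fallen(L): # stop as soon as click four is felt
    if L[-1][1]<.76 or len(L)<4: return False
    T=[tang(l) for l in L[-5:]];return max(T)-T[-1]>4
s,L=run(s,.85,fz,click=fallen)
pickle.dump((s,fz,L),open('log.pkl','wb'))
for l in L: print(*np.round(l,3),'T',round(tang(l),2))
```

```text
0.57 0.565 8.753 -3.887 38.35 T 6.69
0.58 0.576 9.761 -3.104 38.6 T 7.98
0.59 0.584 10.749 -3.793 38.85 T 8.72
0.6 0.592 11.544 -4.248 39.1 T 9.36
0.61 0.601 12.251 -3.4 39.35 T 10.39
0.62 0.609 14.152 -4.627 39.6 T 11.83
0.63 0.618 14.444 -4.571 39.85 T 12.21
0.64 0.626 14.71 -4.496 40.1 T 12.56
0.65 0.638 13.444 -4.185 40.35 T 11.55
0.66 0.648 15.115 -4.408 40.6 T 13.16
0.67 0.661 11.15 -3.706 40.85 T 9.67
0.68 0.672 11.426 -4.139 41.1 T 9.88
0.69 0.684 10.324 -4.455 41.35 T 8.83
0.7 0.697 8.43 -2.947 41.6 T 7.45
0.71 0.706 10.406 -3.596 41.85 T 9.26
0.72 0.717 7.804 -3.783 42.1 T 6.75
0.73 0.727 9.617 -4.03 42.35 T 8.52
0.74 0.736 9.559 -4.58 42.6 T 8.4
0.75 0.745 11.056 -4.106 42.85 T 10.02
0.76 0.753 11.521 -3.399 43.1 T 10.66
0.77 0.762 12.629 -4.131 43.35 T 11.67
0.78 0.771 13.708 -4.43 43.6 T 12.73
0.79 0.781 13.648 -4.828 43.85 T 12.68
0.8 0.79 15.521 -5.087 44.1 T 14.55
0.81 0.798 15.07 -6.257 44.35 T 13.99
0.82 0.812 11.465 -3.765 44.6 T 10.86
0.83 0.823 13.396 -4.793 44.85 T 12.71
0.84 0.835 9.43 -4.303 45.1 T 8.9
```

Run:
```python
from h import *;import pickle
s,fz,L=pickle.load(open('log.pkl','rb'))
s,L=run(s,.86,fz,v=20)
env.wait(1.2)
for l in L: print(*np.round(l,3),'T',round(tang(l),2))
o=sensors.observe();print(o['t'],trav(o),o['contact_force'],np.abs(o['qvel']).max(),o['ee_pos']-tgt(s))
w=camera('scene');cv2.imwrite('pics/end.png',cv2.resize(w['color'][90:290,200:400,::-1],(600,600),interpolation=cv2.INTER_CUBIC))
```

```text
0.85 0.848 7.866 -2.407 45.35 T 7.59
0.86 0.857 8.742 -4.182 45.6 T 8.34
46.8 0.8570061772050535 [-4.51184207  0.82096559 10.13604387] 0.1258908917896982 [-8.73526314e-01 -1.83154192e-04  4.17568088e-01]
```

View pics/end.png

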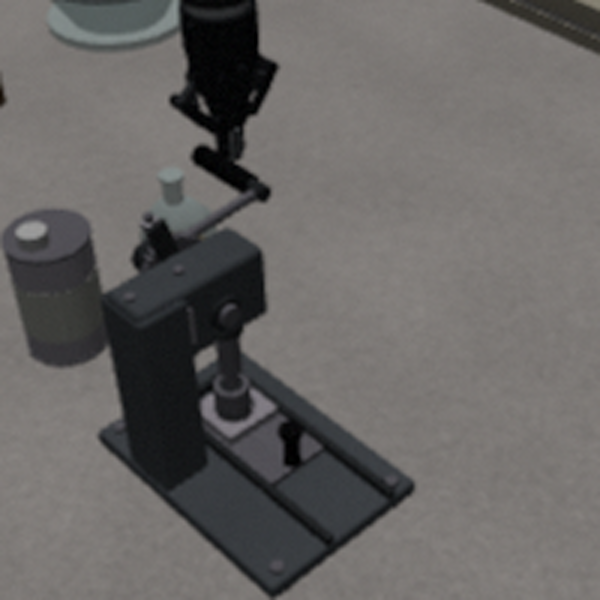

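The ram (232,355) bears on the die (232,398), the slide is home, and the lever is held near level by the fingertips (230,155). The fourth click was felt and the load is steady, so I'm handing it in.

```bash
python3 -c "
from workcell import sign_off
print(sign_off())"
```

```text
the job is handed in; nothing more can be done
None
```

I handed the job in at about 47 s with the die upright in the nest, the slide against its stop, and the lever held steady about 0.06 rad past the fourth felt click, the ram on the die; no verdict came back.

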